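# Scan the gearbox label, then stamp it with the press pedal

### The arm

A 6-joint arm with a two-finger parallel gripper is mounted at the origin on the work surface. World frame = base frame: x ahead of the robot, y to its left, z up, the work surface at z = 0. Lengths are in mm, angles in rad, forces in N, time in s.
With the tool pointing down it reaches from about 400 to 825 mm from the base axis. Payload 7 kg.
Tool frame: the origin (TCP) lies at the very end of the fingers, on their centre line; the grasp point (between the pads) lies 19 mm behind it; z points along the fingers, y is the direction in which the jaws open and shut (so a half turn about z gives the same grasp; the last joint's range is limited). The gripper opens to 88 mm and grips with 3 to 60 N. Pads are 19 mm wide; open, the fingers measure 130 mm over their backs; the gripper's body (78 mm by 193 mm) begins 47 mm behind the grasp point.
Start: joints at [-0.981, 0.359, 0.012, 0, -1.224, -0.288], TCP at [200.61, -644.477, 201.961] pointing down, gripper open.
Joint ranges: [-3.07, 3.07], [-1.43, 2.12], [-1.02, 1.25], [-3.03, 1.67], [-3.05, -0], [-3.03, 3.03]. Speed limits (rad/s): [2.39, 2.39, 3.01, 3.14, 3.14, 3.14].

### API

Orientations are given as a rotation vector (axis times angle).
In Python, from bench import * gives the robot as it stands.
- The arm moves only by the shell command python3 -m inch 'ROWS' [OPENING] [FORCE]. ROWS is a JSON object of lists of equal length, an entry for each row: "linear": the shift along the tool's x, y, z in cm, a list of three; "turn": the turn, a rotation vector about the tool's x, y, z in degrees, a list of three. A call has 1 to 10 rows; each row is the pose to reach, as a shift and turn from the pose commanded when the call began, along the tool's axes at that moment; what a row does not reach only later rows make up. A row lasts 1/10 s, in which the tool goes at most 50 mm and 8.59 degrees, less where a joint would pass 70% of its speed; a pose out of reach is approached as far as the arm can. A call with a gripper value outside its range is refused whole. OPENING is the finger opening in cm, from 0 to 8.76, set as the call begins (- or left out, the last holds). The fingers move at their own pace and stop on an object; FORCE is the grip in N (left out, the last holds). Time passes only in rows, so rows that repeat a pose let the fingers close. It gives the time, the measured TCP pose, the force and the opening at its end, in the units of the state.
- get_state(): the state, without advancing time (a new reading comes with each control period).
- camera(name): name is "side" or "top"; returns a dict with "frame" (400x640x3 uint8, red, green, blue), "intrinsics" (3x3 intrinsics, pixels), "k1" (the pictures are not rectified: a ray, as slopes to the right and down, at radius r is drawn at 1 + k1 r^2 times it, then the intrinsics apply), "position" and "attitude" of the camera in the world. Camera axes: x right, y up, looking along -z (the intrinsics and any distortion apply to the point x, -y, -z); pixel columns grow to the right and rows downward; lengths in mm; the calibration is good to about 2 mm. A picture is of the moment at which its call begins. There is no depth.
- close_job(): hands the job in, once; it reports no verdict.
The state is a dict: "time": time; "joint_positions": joint angles; "dq": joint speeds; "effort": joint torques, N m; "ee_pos": TCP position; "tcp_rot": TCP orientation; "wrist_force": force on the tool from outside, world axes, zero at the start; "moment": the same for the moment, N m; "width": opening from 0.0 (shut) to 1.0 (fully open).
Only numpy, scipy, OpenCV 4.12 (cv2) and the standard library are available. Lean on these libraries where they do the work, as an engineer would, in place of code of your own. Each camera call takes 0.05 s, during which the arm holds its last target. There are 200 camera calls.

### The job

Pick up the hand scanner and, keeping it upright, point its window squarely at the middle of the label on the gearbox housing that sits in the marking press, about 10 cm off and level with the label, and hold it steady there for a second. Set the scanner back on its mat, standing on its foot (do not drop it), then with the gripper's fingers press the pedal right down to its stop for a second to stamp the housing, and let it come all the way up. Leave the housing and everything else on the bench where it is.

Things in the scene. Friction and masses are not known exactly. Their poses are not given: they have to be found in the camera images.
- press: grey C-frame marking press, fixed: base plate 210 x 180 mm, anvil whose top is 60 mm up, column 50 x 100 mm and 420 mm high centred 110 mm along its +x, head over the anvil between 270 and 400 mm up. Origin: at bench height under the middle of the anvil. Its -x side is the open front
- gearbox: die-cast aluminium gearbox housing, 110 x 110 mm and 130 mm high, standing loose on the press anvil. Origin: centre of its underside. Its upper front (-x) edge is cut off by a 45 degree slope, 64 mm long, that carries the label
- label (a point): centre of the white barcode label (34 x 60 mm) on the sloping front of that housing, 33 mm in front (-x) of the housing's axis and 108 mm above its underside. Its axes are the housing's: seen from above the label looks to -x
- mat: thin fixed black rubber mat, 160 x 150 x 4 mm, where the scanner stands. Origin: centre of its underside
- scanner: pistol hand scanner, 160 mm high, 0.25 kg, standing on its black foot (90 x 80 x 22 mm); upright handle 36 x 34 mm; on top a level head 110 mm long (x), 46 mm wide (y), between 120 and 160 mm above the underside. Origin: centre of the foot's underside. It looks along its +x
- scanner_window (a point): centre of the scanner's window, at the head's front end, 65 mm ahead (+x) of and 140 mm above its origin; it looks along the scanner's +x (level when it stands)
- scanner_grip (a point): middle of the scanner's head, 10 mm ahead of and 140 mm above its origin; can be gripped across the 46 mm width (y) from above
- pedal_base: fixed grey base plate of the pedal, 190 x 120 x 12 mm. Origin: centre of its underside. The hinge lies along its y, 75 mm towards +x and 32 mm up
- pedal_tread (a point): middle of the top of the pedal's ribbed rubber tread, 120 mm from the hinge; the plate is 165 mm long, 90 mm wide and slopes up from the hinge towards the base's -x. This point is about 74 mm up at rest, 41 mm up at the stop
- pedal (a joint): angle of the pedal: 0 at rest (up), 0.28 rad at its stop (down, plate level). A spring brings it back up; holding it down takes about 10 N on the tread. It drives the press stamp
- spare_gearbox: bystander: smaller die-cast housing (77 x 77 x 91 mm, label on its slope too) standing on the bench, not in the press. Origin: centre of its underside
- screwdriver: bystander: screwdriver, 200 mm long, lying along its x. Origin: middle of its length
- wrench: bystander: steel wrench, 180 mm long, lying along its x. Origin: middle of its length
- fixture_block: bystander: white plastic fixture block, 100 x 80 x 46 mm. Origin: centre of its underside
- mug: bystander: white mug, 80 mm across, 90 mm high, handle at its +y. Origin: centre of its underside
- small_bin: bystander: open red parts bin, 160 x 100 x 70 mm. Origin: centre of its underside
Mind the look-alikes: they are no part of the job. Leave any blue or turquoise look-alike of the scanner alone.

How it is judged (in metres and radians):
On the way, in this order (a step that is already met when the one before it is completed fails the run):
1. held scanner faces the label on the housing in the press: 50 to 160 mm ahead of the window, within 25 mm sideways and in height, within 0.3 rad of square and upright, steady for 0.6 s (x of label in the frame of scanner_window between 0.05 and 0.16 m and y of label in the frame of scanner_window between -0.025 and 0.025 m and z of label in the frame of scanner_window between -0.025 and 0.025 m and angle between the x axis of scanner and the x axis of gearbox, either way round below 0.3 rad and angle between scanner's own z axis and vertical below 0.3 rad and linear speed of scanner below 0.03 m/s and contact force between the fingers and scanner above 1 N), for 0.6 s.
2. the scanner stands upright on its mat, its centre within 45 mm of the mat's, let go (horizontal distance between scanner and mat below 0.045 m and angle between scanner's own z axis and vertical below 0.1 rad and z of scanner in the frame of mat below 0.01 m and contact force between the fingers and scanner below 0.1 N and linear speed of scanner below 0.03 m/s), for 0.2 s.
3. the fingers hold the pedal down at its stop (beyond 0.26 rad) for 0.6 s, the scanner standing on its mat (all of step 2 and value of joint pedal above 0.26 rad and contact force between the fingers and pedal_base above 1 N), for 0.6 s.
At the end, for the whole second after the job is handed in: The pedal is up again (under 0.03 rad), the scanner stands at rest on its foot within 45 mm of the mat's centre (tilt under 0.1 rad), and the housing still stands in the press within 15 mm of where it was (all of step 2 and value of joint pedal below 0.03 rad and distance of gearbox from where it was at the start of the episode below 0.015 m and linear speed of gearbox below 0.03 m/s); the robot touches nothing.
It fails at once if the scanner is dropped or thrown (faster than 0.6 m/s while not held) (linear speed of scanner above 0.6 m/s and contact force between the fingers and scanner below 0.1 N).
It fails at once if the housing is shoved more than 15 mm in the press (distance of gearbox from where it was at the start of the episode above 0.015 m).
It fails at once if another thing on the bench is shoved more than 40 mm (distance of any of spare_gearbox, screwdriver, wrench, fixture_block, mug, small_bin from where it was at the start of the episode above 0.04 m).
It also fails if it takes over 58 s, if anything falls off the work surface, if the arm or the gripper's body presses on something with over 40 N, if the wrist force passes 120 N, or if a joint passes its speed limit or range.

## Working session

There is one attempt and no reset: what is moved stays moved. The work goes in short steps, Python scripts to look and compute and a shell command to move; the robot and the scene stay as the last step left them, time stands still between calls to the robot, and variables do not carry over. Pictures are saved under pics/ and viewed, about 8 in all and at most 12, crops included, and the job is handed in when it is done.

```bash
mkdir -p pics; ls
python3 - <<'E'
from bench import *
import cv2
s=get_state();print({k:s[k] for k in('time','ee_pos','tcp_rot','wrist_force','width')})
for n in('side','top'):
    c=camera(n);cv2.imwrite(f'pics/{n}0.png',cv2.cvtColor(c['frame'],cv2.COLOR_RGB2BGR))
    print(n,c['intrinsics'],c['k1'],c['position'],c['attitude'])
E
```

```text
pics
{'time': 0.0, 'ee_pos': array([ 200.43723811, -644.00457494,  201.04236513]), 'tcp_rot': array([ 4.72036104e-01, -3.10551941e+00, -2.44500080e-03]), 'wrist_force': array([-0.08627868, -0.59633136, -0.62559361]), 'width': 1.0010909413769424}
side [[413.79211407   0.         316.5962716 ]
 [  0.         413.79211407 210.06923115]
 [  0.           0.           1.        ]] 0.010488249045517196 [-148.0976523   728.26720191  664.55552269] [ 0.50692571 -1.25072356 -2.06180994]
top [[435.55797468   0.         319.37123825]
 [  0.         435.55797468 196.70223671]
 [  0.           0.           1.        ]] -0.05921474765322262 [ 280.07536677   34.88526058 1582.73704458] [ 0.13952551 -0.12016987 -1.55800368]
```

View pics/side0.png

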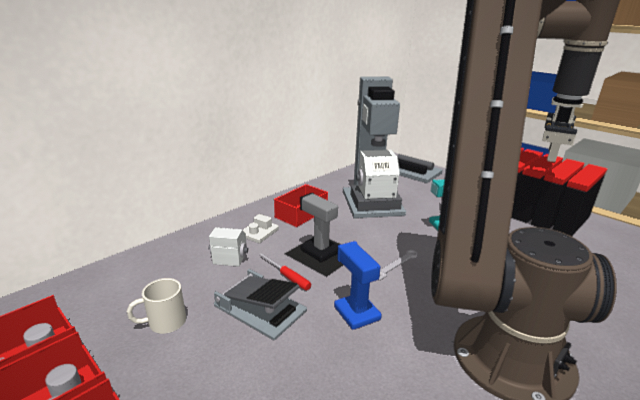

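View pics/top0.png

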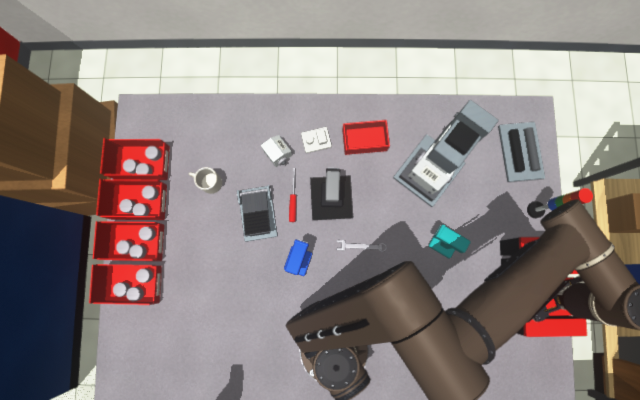

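Side view: grey scanner at (320,220) on the black mat, pedal at (262,300), press with the labelled housing at (380,165). Top view: scanner (333,185) on mat (331,198), pedal (257,212), label about (430,172). I'll build helpers and enlarge both areas.

```bash
cat > h.py <<'E'
import numpy as np, cv2
from scipy.spatial.transform import Rotation as R
from scipy.optimize import least_squares
CAM={'side':(413.79211407,316.5962716,210.06923115,0.010488249045517196,[-148.0976523,728.26720191,664.55552269],[0.50692571,-1.25072356,-2.06180994]),
'top':(435.55797468,319.37123825,196.70223671,-0.05921474765322262,[280.07536677,34.88526058,1582.73704458],[0.13952551,-0.12016987,-1.55800368])}
def ray(n,p):
    f,cx,cy,k,pos,a=CAM[n]
    d=np.array([(p[0]-cx)/f,(p[1]-cy)/f]);u=d.copy()
    for _ in range(20):u=d/(1+k*(u@u))
    return np.array(pos),R.from_rotvec(a).apply([u[0],-u[1],-1])
def plane(n,p,z):
    o,d=ray(n,p);return o+d*(z-o[2])/d[2]
def proj(n,P):
    f,cx,cy,k,pos,a=CAM[n]
    q=R.from_rotvec(a).inv().apply(np.array(P,float)-pos);u=np.array([q[0],-q[1]])/-q[2];u=u*(1+k*(u@u))
    return f*u+[cx,cy]
def tri(ps,pt):
    A=[];b=[];os=[]
    for n,p in(('side',ps),('top',pt)):
        o,d=ray(n,p);d/=np.linalg.norm(d);M=np.eye(3)-np.outer(d,d);A.append(M);b.append(M@o);os.append((o,d))
    x=np.linalg.solve(sum(A),sum(b))
    return x,[np.linalg.norm(np.cross(x-o,d)) for o,d in os]
E
python3 - <<'E'
from h import *
for n,p,z in(('top',(333,174),160),('top',(331,198),4),('side',(318,255),4),('top',(257,212),60),('top',(521,152),30)):print(n,p,plane(n,p,z).round())
print(tri((380,163),(430,172)))
t=cv2.imread('pics/top0.png');s=cv2.imread('pics/side0.png')
a=cv2.resize(t[90:260,225:425],None,fx=4,fy=4,interpolation=cv2.INTER_CUBIC)[:600]
b=cv2.resize(s[130:340,210:420],None,fx=2.8,fy=2.8,interpolation=cv2.INTER_CUBIC)
cv2.imwrite('pics/t1.png',cv2.resize(t[90:240,230:430],None,fx=4,fy=4,interpolation=cv2.INTER_CUBIC));cv2.imwrite('pics/s1.png',cv2.resize(s[140:340,210:420],None,fx=3,fy=3,interpolation=cv2.INTER_CUBIC))
t2=cv2.resize(t[90:210,390:550],None,fx=5,fy=5,interpolation=cv2.INTER_CUBIC);cv2.imwrite('pics/t2.png',t2)
E
```

```text
top (333, 174) [595.   9. 160.]
top (331, 198) [539.  13.   4.]
side (318, 255) [539.  30.   4.]
top (257, 212) [478. 275.  60.]
top (521, 152) [ 713. -691.   30.]
(array([ 601.00464491, -312.74038667,  173.60911548]), [np.float64(0.4620661778939429), np.float64(0.46206617789389104)])
```

View pics/t1.png

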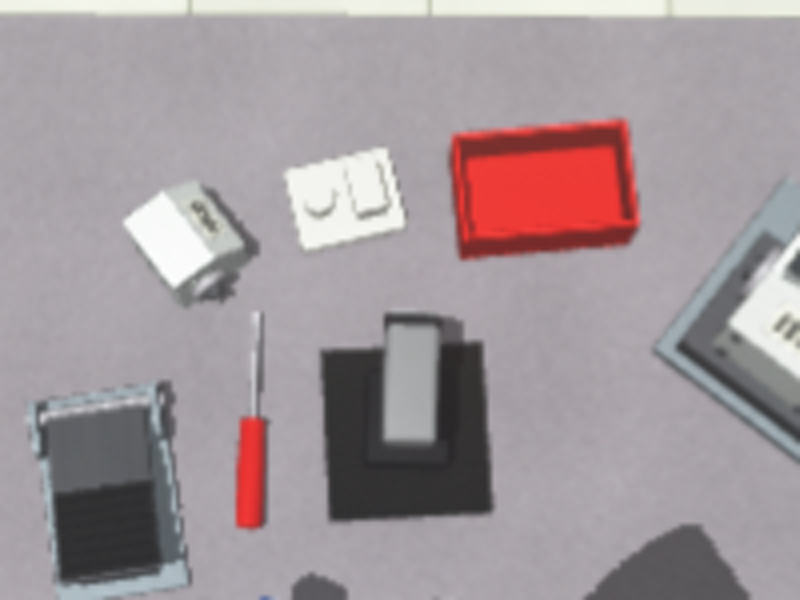

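View pics/s1.png

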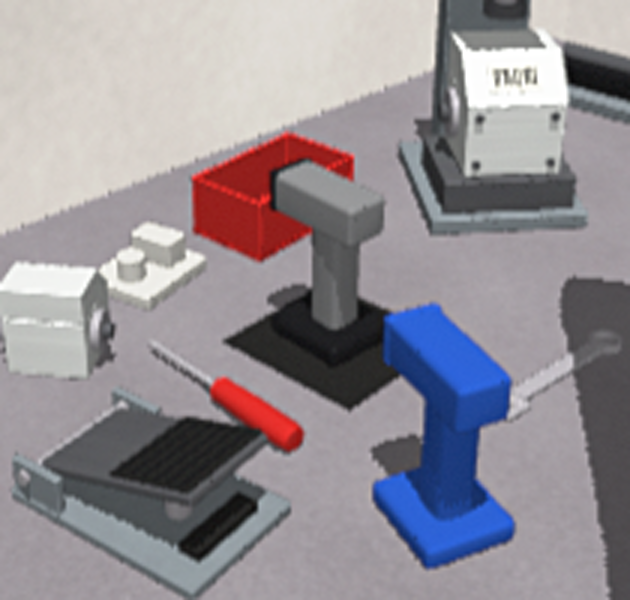

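View pics/t2.png

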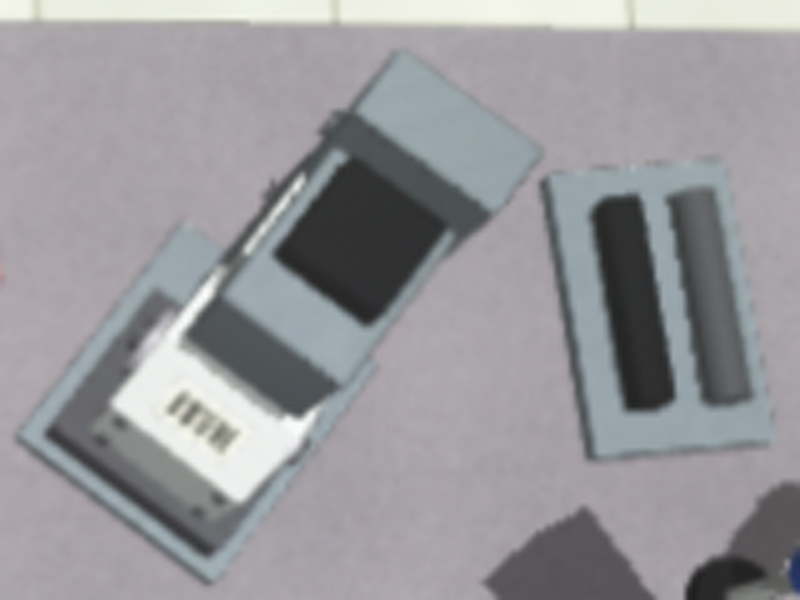

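```bash
cat > m.py <<'E'
from h import *
T1=lambda x,y:((x+.5)/4+229.5,(y+.5)/4+89.5)
T2=lambda x,y:((x+.5)/5+389.5,(y+.5)/5+89.5)
S1=lambda x,y:((x+.5)/3+209.5,(y+.5)/3+139.5)
def show(name,Q):
    Q=np.array(Q)[:,:2];e=[(Q[(i+1)%4]-Q[i]) for i in range(4)]
    print(name,'c',Q.mean(0).round(1),'len',[round(np.linalg.norm(v)) for v in e],'ang',[round(np.degrees(np.arctan2(v[1],v[0])),1) for v in e])
show('head',[plane('top',T1(*p),164) for p in((384,443),(385,314),(441,314),(437,444))])
show('foot',[plane('top',T1(*p),26) for p in((365,463),(368,375),(450,375),(449,466))])
show('mat',[plane('top',T1(*p),4) for p in((331,521),(320,350),(482,342),(493,511))])
tr=[tri(S1(*a),T1(*b)) for a,b in(((110,472),(53,492)),((180,418),(153,483)),((266,432),(160,570)),((195,489),(60,580)))]
for x,e in tr:print('tread',x.round(),round(e[0],1))
show('tread',[x for x,_ in tr])
show('base',[plane('top',T1(*p),12) for p in((62,602),(33,402),(165,383),(189,582))])
x,e=tri(S1(515,80),T2(203,421));print('label',x.round(),e[0],plane('top',T2(203,421),168))
for a,b,z in(((18,437),(210,582),20),((112,400),(240,500),145),((112,400),(240,500),145),((400,50),(543,152),420),((18,437),(185,222),20),((210,582),(375,365),20)):
    v=plane('top',T2(*b),z)-plane('top',T2(*a),z);print(round(np.linalg.norm(v)),np.degrees(np.arctan2(v[1],v[0])).round(1))
E
python3 m.py
```

```text
head c [559.4  10.2] len [109, 47, 110, 44] ang [np.float64(-0.0), np.float64(-89.6), np.float64(178.4), np.float64(89.4)]
foot c [548.5  11.1] len [81, 75, 84, 76] ang [np.float64(-1.4), np.float64(-89.6), np.float64(179.5), np.float64(88.4)]
mat c [542.3  12.1] len [160, 150, 158, 148] ang [np.float64(4.4), np.float64(-86.7), np.float64(-176.5), np.float64(94.0)]
tread [474. 324.  61.] 1.3
tread [487. 240.  58.] 4.2
tread [406. 226.  83.] 1.0
tread [394. 309.  86.] 2.6
tread c [440.3 274.7] len [85, 83, 84, 82] ang [np.float64(-81.1), np.float64(-170.3), np.float64(98.4), np.float64(10.2)]
base c [482.5 280.1] len [186, 123, 185, 116] ang [np.float64(10.4), np.float64(-81.3), np.float64(-171.7), np.float64(99.5)]
label [ 597. -316.  162.] 0.6942797801012849 [ 596.54186425 -314.32764818  168.        ]
174 -127.7
109 -128.9
109 -128.9
98 -127.3
209 -37.8
207 -38.2
```

```bash
cat > go.py <<'E'
import sys
from h import *
from bench import *
# go.py x y z yaw(of tool y, deg): shift in tool cm and turn deg
def rel(P,yaw):
    s=get_state();Rt=R.from_rotvec(s['tcp_rot'])
    y=np.array([np.cos(np.radians(yaw)),np.sin(np.radians(yaw)),0]);z=np.array([0,0,-1.]);x=np.cross(y,z)
    G=R.from_matrix(np.c_[x,y,z])
    return s,(Rt.inv().apply(np.array(P)-s['ee_pos'])/10).round(2),np.degrees((Rt.inv()*G).as_rotvec()).round(2)
if __name__=='__main__':
    a=[float(v) for v in sys.argv[1:]]
    s,l,t=rel(a[:3],a[3]);print('t',round(s['time'],2),'pos',s['ee_pos'].round(1),'F',s['wrist_force'].round(1),'w',round(s['width'],3),'\nlin',l.tolist(),'turn',t.tolist(), 'mm',np.linalg.norm(l)*10,'q',s['joint_positions'].round(2))
E
python3 go.py 559 10 240 89.5
python3 -c "
from h import *
print([plane('top',p,z).round() for p,z in(((448,240),100),((440,247),20),((360,246),5),((298,258),100))])"
```

```text
t 0.1 pos [ 200.5 -644.1  201.1] F [-0.2 -0.2 -0.4] w 0.996 
lin [-53.67, 51.8, -3.82] turn [0.08, -0.02, 17.79] mm 746.8802648350003 q [-0.98  0.36  0.01 -0.   -1.22 -0.29]
[array([ 382., -385.,  100.]), array([ 362., -378.,   20.]), array([365., -93.,   5.]), array([317., 125., 100.])]
```

```bash
python3 -m inch '{"linear":[[0,0,-4],[0,0,-8],[-53.7,51.8,-8],[-53.7,51.8,-8],[-53.7,51.8,-8],[-53.7,51.8,-8],[-53.7,51.8,-8],[-53.7,51.8,-8],[-53.7,51.8,-8],[-53.7,51.8,-8]],"turn":[[0,0,0],[0,0,0],[0,0,5],[0,0,10],[0,0,17.8],[0,0,17.8],[0,0,17.8],[0,0,17.8],[0,0,17.8],[0,0,17.8]]}' 8.7 30; python3 go.py 559 10 230 89.5
```

```text
time: 1.1
ee_pos: [393.1, -292.0, 281.9]
tcp_rot: [0.014, 3.141, 0.0]
wrist_force: [0.9, 0.7, 0.8]
width: 0.994
t 1.1 pos [ 393.1 -292.   281.9] F [0.9 0.7 0.8] w 0.994 
lin [-16.31, 30.35, 5.2] turn [0.01, 0.01, -0.02] mm 348.450656478073 q [-0.24  0.   -0.25 -0.   -1.32 -1.34]
```

```bash
python3 -m inch '{"linear":[[-2.3,4.3,0],[-4.6,8.6,0],[-6.9,12.9,0],[-9.2,17.2,1],[-11.5,21.5,2],[-13.5,25.2,3],[-15,28,4],[-16,29.8,5],[-16.3,30.3,5],[-16.3,30.3,5]],"turn":[[0,0,0],[0,0,0],[0,0,0],[0,0,0],[0,0,0],[0,0,0],[0,0,0],[0,0,0],[0,0,0],[0,0,0]]}'; python3 go.py 559 10 126 89.5
python3 - <<'E'
from bench import *
import cv2
o=[]
for n,(x,y) in(('side',(240,150)),('top',(270,130))):
    f=cv2.cvtColor(camera(n)['frame'],cv2.COLOR_RGB2BGR)[y:y+130,x:x+130];o.append(cv2.resize(f,None,fx=3,fy=3,interpolation=cv2.INTER_CUBIC))
cv2.imwrite('pics/pre.png',cv2.hconcat(o))
E
```

```text
time: 2.1
ee_pos: [558.4, 7.6, 231.5]
tcp_rot: [-0.013, -3.14, 0.001]
wrist_force: [0.2, 0.4, 0.6]
width: 0.998
t 2.1 pos [558.4   7.6 231.5] F [0.2 0.4 0.6] w 0.998 
lin [-0.07, 0.24, 10.55] turn [-0.03, -0.07, 0.04] mm 105.52961669597781 q [ 0.36  0.15 -0.2   0.   -1.22 -1.94]
```

View pics/pre.png

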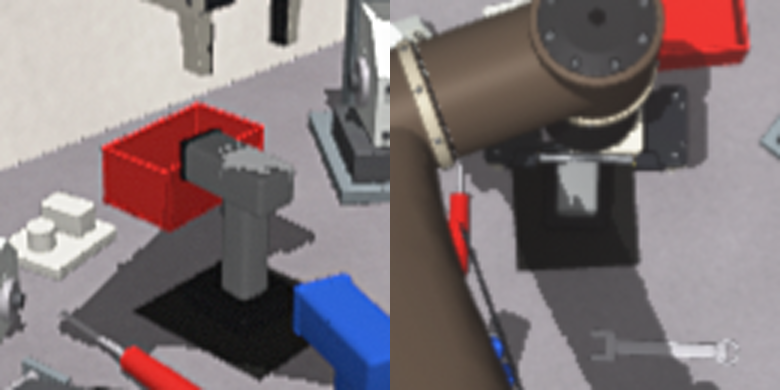

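Fingers (side crop (197,60) and (285,30)) straddle the scanner head; nothing is under them. Descend and grip.

```bash
python3 -m inch '{"linear":[[0,0.2,2],[0,0.2,4],[0,0.2,6],[0,0.2,8],[0,0.2,9.5],[0,0.2,10.3],[0,0.2,10.5],[0,0.2,10.5],[0,0.2,10.5]],"turn":[[0,0,0],[0,0,0],[0,0,0],[0,0,0],[0,0,0],[0,0,0],[0,0,0],[0,0,0],[0,0,0]]}'; python3 go.py 559 10 126 89.5
python3 -m inch '{"linear":[[0,0,0],[0,0,0],[0,0,0],[0,0,0],[0,0,0],[0,0,0],[0,0,0],[0,0,0],[0,0,0],[0,0,0]],"turn":[[0,0,0],[0,0,0],[0,0,0],[0,0,0],[0,0,0],[0,0,0],[0,0,0],[0,0,0],[0,0,0],[0,0,0]]}' 3.5 35; python3 go.py 559 10 226 89.5
```

```text
time: 3.1
ee_pos: [559.1, 9.4, 128.0]
tcp_rot: [0.014, 3.14, 0.001]
wrist_force: [-0.7, -0.1, 0.1]
width: 0.993
t 3.1 pos [559.1   9.4 128. ] F [-0.7 -0.1  0.1] w 0.993 
lin [0.01, 0.06, 0.2] turn [0.02, 0.09, -0.02] mm 2.0904544960366875 q [ 0.37  0.23 -0.35  0.   -0.99 -1.95]
time: 4.1
ee_pos: [558.5, 9.6, 127.0]
tcp_rot: [0.014, 3.141, 0.0]
wrist_force: [0.3, 1.5, -0.3]
width: 0.517
t 4.1 pos [558.5   9.6 127. ] F [ 0.3  1.5 -0.3] w 0.517 
lin [-0.05, 0.04, -9.9] turn [0.01, 0.0, -0.01] mm 99.00207068541546 q [ 0.37  0.23 -0.35 -0.   -0.99 -1.95]
```

```bash
python3 -m inch '{"linear":[[0,0,-0.5],[0,0,-1.5],[0,0,-3],[0,0,-4.5],[0,0,-5.5],[0,0,-6],[0,0,-6]],"turn":[[0,0,0],[0,0,0],[0,0,0],[0,0,0],[0,0,0],[0,0,0],[0,0,0]]}'; python3 go.py 475 -219.5 160 52
```

```text
time: 4.8
ee_pos: [558.8, 9.6, 187.7]
tcp_rot: [0.014, 3.14, 0.001]
wrist_force: [-0.5, 0.9, -3.2]
width: 0.521
t 4.8 pos [558.8   9.6 187.7] F [-0.5  0.9 -3.2] w 0.521 
lin [8.18, -22.98, 2.75] turn [0.04, 0.05, 37.49] mm 245.47001853586926 q [ 0.37  0.18 -0.27  0.   -1.12 -1.95]
```

```bash
python3 -m inch '{"linear":[[0.4,-1.1,0],[1.2,-3.5,0],[2.2,-6.3,0],[3.3,-9.2,0],[4.4,-12.3,0],[5.5,-15.4,0.5],[6.5,-18.3,1],[7.4,-20.7,1.6],[8,-22.4,2.3],[8.2,-23,2.7]],"turn":[[0,0,2],[0,0,6],[0,0,10],[0,0,15],[0,0,20],[0,0,25],[0,0,30],[0,0,34],[0,0,36.5],[0,0,37.5]]}';python3 -m inch '{"linear":[[0,0,0],[0,0,0],[0,0,0]],"turn":[[0,0,0],[0,0,0],[0,0,0]]}'; python3 go.py 475 -219.5 151 52
python3 - <<'E'
from bench import *
import cv2
o=[]
for n,(x,y,w) in(('side',(300,60,160)),('top',(350,90,160))):
    f=cv2.cvtColor(camera(n)['frame'],cv2.COLOR_RGB2BGR)[y:y+w,x:x+w];o.append(cv2.resize(f,None,fx=2.5,fy=2.5,interpolation=cv2.INTER_CUBIC))
cv2.imwrite('pics/scan.png',cv2.hconcat(o))
E
```

```text
time: 5.8
ee_pos: [472.5, -221.3, 158.7]
tcp_rot: [-1.029, -2.966, 0.001]
wrist_force: [-0.3, -0.5, -2.7]
width: 0.518
time: 6.1
ee_pos: [474.9, -219.2, 160.2]
tcp_rot: [1.021, 2.971, 0.0]
wrist_force: [0.8, 0.5, -2.4]
width: 0.519
t 6.1 pos [ 474.9 -219.2  160.2] F [ 0.8  0.5 -2.4] w 0.519 
lin [-0.03, -0.02, 0.92] turn [0.01, 0.02, 0.06] mm 9.207062506576133 q [-0.06  0.14 -0.38  0.   -1.05 -2.18]
```

View pics/scan.png

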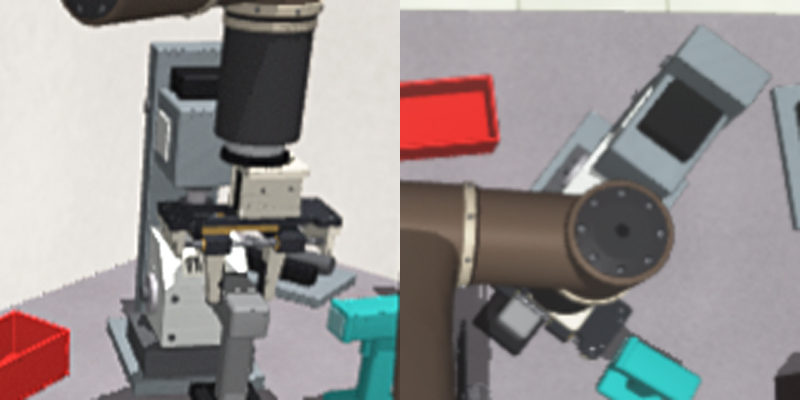

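The scanner (side crop (240,320)) is upright and facing the housing (185,290); teal look-alike is clear. Lower 9 mm to label height and hold.

```bash
python3 -m inch '{"linear":[[0,0,0.3],[0,0,0.6],[0,0,0.9],[0,0,0.9],[0,0,0.9],[0,0,0.9],[0,0,0.9],[0,0,0.9],[0,0,0.9],[0,0,0.9]],"turn":[[0,0,0],[0,0,0],[0,0,0],[0,0,0],[0,0,0],[0,0,0],[0,0,0],[0,0,0],[0,0,0],[0,0,0]]}';python3 -m inch '{"linear":[[0,0,0],[0,0,0],[0,0,0],[0,0,0],[0,0,0],[0,0,0],[0,0,0],[0,0,0]],"turn":[[0,0,0],[0,0,0],[0,0,0],[0,0,0],[0,0,0],[0,0,0],[0,0,0],[0,0,0]]}'
python3 - <<'E'
from h import *
from bench import *
s=get_state();Rt=R.from_rotvec(s['tcp_rot']).as_matrix();d=np.array([np.cos(np.radians(-38)),np.sin(np.radians(-38)),0])
ax=-Rt[:,0];w=s['ee_pos']+ax*55+[0,0,17]
v=np.array([597,-315,168])-w;print('ax',ax.round(3),'label in window: x',v@ax,'y',v@Rt[:,1],'z',v[2])
E
python3 go.py 553 12 200 92
```

```text
time: 7.2
ee_pos: [474.5, -219.8, 151.0]
tcp_rot: [1.023, 2.97, 0.0]
wrist_force: [0.9, -0.0, -1.7]
width: 0.521
time: 8.0
ee_pos: [474.5, -219.8, 151.0]
tcp_rot: [-1.023, -2.97, 0.0]
wrist_force: [0.9, -0.3, -2.7]
width: 0.519
ax [ 0.788 -0.616  0.   ] label in window: x 100.19653108615839 y 0.40460228612596055 z 0.03158304419440583
t 8.0 pos [ 474.5 -219.8  151. ] F [ 0.9 -0.3 -2.7] w 0.519 
lin [8.08, 23.1, -4.9] turn [-0.0, -0.0, -40.01] mm 249.58092875858924 q [-0.06  0.15 -0.39  0.   -1.03 -2.18]
```

```bash
python3 -m inch '{"linear":[[0.1,0.3,-1.5],[0.7,2,-3],[1.6,4.5,-4],[2.7,7.7,-4.9],[3.8,10.9,-4.9],[4.9,14.1,-4.9],[6,17.2,-4.9],[7,19.9,-4.9],[7.7,22,-4.9],[8.1,23.1,-4.9]],"turn":[[0,0,-2],[0,0,-6],[0,0,-11],[0,0,-16],[0,0,-21],[0,0,-26],[0,0,-31],[0,0,-35],[0,0,-38.5],[0,0,-40]]}';python3 -m inch '{"linear":[[0,0,0],[0,0,0],[0,0,0]],"turn":[[0,0,0],[0,0,0],[0,0,0]]}'; python3 go.py 553 12 128 92
```

```text
time: 9.0
ee_pos: [553.4, 13.8, 199.8]
tcp_rot: [-0.06, 3.141, 0.0]
wrist_force: [-0.2, 0.3, -2.8]
width: 0.523
time: 9.3
ee_pos: [552.5, 11.3, 200.0]
tcp_rot: [0.052, -3.141, 0.0]
wrist_force: [0.2, -0.5, -2.9]
width: 0.524
t 9.3 pos [552.5  11.3 200. ] F [ 0.2 -0.5 -2.9] w 0.524 
lin [-0.05, 0.07, 7.2] turn [-0.01, -0.01, -0.09] mm 72.00513870551185 q [ 0.37  0.16 -0.26  0.   -1.15 -1.91]
```

Lower to 2 mm above the original height, then ease down watching the force.

```bash
python3 -m inch '{"linear":[[0,0,1],[0,0,2.5],[0,0,4],[0,0,5.3],[0,0,6.2],[0,0,6.8],[0,0,7],[0,0,7.1],[0,0,7.1],[0,0,7.1]],"turn":[[0,0,0],[0,0,0],[0,0,0],[0,0,0],[0,0,0],[0,0,0],[0,0,0],[0,0,0],[0,0,0],[0,0,0]]}';python3 -m inch '{"linear":[[0,0,0.05],[0,0,0.1],[0,0,0.15],[0,0,0.2],[0,0,0.2]],"turn":[[0,0,0],[0,0,0],[0,0,0],[0,0,0],[0,0,0]]}'; python3 go.py 553 12 127 92
```

```text
time: 10.3
ee_pos: [553.2, 12.3, 129.4]
tcp_rot: [-0.055, 3.14, 0.0]
wrist_force: [-0.7, 0.4, -2.7]
width: 0.521
time: 10.8
ee_pos: [553.0, 12.2, 127.0]
tcp_rot: [-0.055, 3.141, 0.0]
wrist_force: [0.0, 0.5, -2.2]
width: 0.516
t 10.8 pos [553.   12.2 127. ] F [ 0.   0.5 -2.2] w 0.516 
lin [-0.0, -0.02, 0.0] turn [-0.0, 0.01, -0.01] mm 0.2 q [ 0.38  0.22 -0.36  0.   -0.99 -1.91]
```

```bash
python3 -m inch '{"linear":[[0,0,0.05],[0,0,0.1],[0,0,0.15],[0,0,0.15]],"turn":[[0,0,0],[0,0,0],[0,0,0],[0,0,0]]}'
```

```text
time: 11.2
ee_pos: [553.7, 12.3, 126.9]
tcp_rot: [-0.055, 3.139, 0.0]
wrist_force: [-2.7, 1.2, 8.2]
width: 0.518
```

Contact made. Release, then rise.

```bash
python3 -m inch '{"linear":[[0,0,0],[0,0,0],[0,0,0],[0,0,0],[0,0,0],[0,0,0],[0,0,0],[0,0,0]],"turn":[[0,0,0],[0,0,0],[0,0,0],[0,0,0],[0,0,0],[0,0,0],[0,0,0],[0,0,0]]}' 8.7;python3 -m inch '{"linear":[[0,0,-1],[0,0,-2.5],[0,0,-5],[0,0,-8],[0,0,-11],[0,0,-13],[0,0,-13]],"turn":[[0,0,0],[0,0,0],[0,0,0],[0,0,0],[0,0,0],[0,0,0],[0,0,0]]}'; python3 go.py 440 275 180 99.5
```

```text
time: 12.0
ee_pos: [552.9, 12.1, 125.4]
tcp_rot: [0.055, -3.141, 0.0]
wrist_force: [0.0, -0.6, 0.5]
width: 0.989
time: 12.7
ee_pos: [554.6, 12.3, 259.8]
tcp_rot: [-0.055, 3.135, 0.002]
wrist_force: [-1.0, 0.1, 0.8]
width: 0.993
t 12.7 pos [554.6  12.3 259.8] F [-1.   0.1  0.8] w 0.993 
lin [10.58, 26.65, 7.94] turn [0.03, 0.36, -7.49] mm 297.5235284813623 q [ 0.38  0.12 -0.17  0.   -1.27 -1.91]
```

```bash
python3 -m inch '{"linear":[[0.7,1.7,0],[2,5,0],[3.7,9.2,0],[5.3,13.4,0],[7,17.6,0],[8.4,21.2,0],[9.5,24,1],[10.3,26,3],[10.6,26.6,5],[10.6,26.6,6]],"turn":[[0,0,0],[0,0,-1],[0,0,-2],[0,0,-3],[0,0,-4],[0,0,-5],[0,0,-6],[0,0,-7],[0,0,-7.5],[0,0,-7.5]]}' 0;python3 -m inch '{"linear":[[0,0,0],[0,0,0],[0,0,0]],"turn":[[0,0,0],[0,0,0],[0,0,0]]}'; python3 go.py 440 275 85 99.5
python3 - <<'E'
from bench import *
import cv2
o=[]
for n,(x,y,w) in(('side',(200,130,200)),('top',(230,120,150))):
    f=cv2.cvtColor(camera(n)['frame'],cv2.COLOR_RGB2BGR)[y:y+w,x:x+w];o.append(cv2.resize(f,(400,400),interpolation=cv2.INTER_CUBIC))
cv2.imwrite('pics/ped.png',cv2.hconcat(o))
E
```

```text
time: 13.7
ee_pos: [436.4, 274.5, 193.8]
tcp_rot: [0.262, -3.129, 0.002]
wrist_force: [-0.6, 0.3, -1.1]
width: 0.139
time: 14.0
ee_pos: [438.5, 274.2, 196.5]
tcp_rot: [-0.258, 3.13, 0.001]
wrist_force: [0.3, 0.2, 0.3]
width: 0.003
t 14.0 pos [438.5 274.2 196.5] F [0.3 0.2 0.3] w 0.003 
lin [-0.15, 0.05, 11.15] turn [0.05, 0.07, -0.06] mm 111.51121019879571 q [ 0.94  0.1  -0.34  0.   -1.13 -2.35]
```

View pics/ped.png

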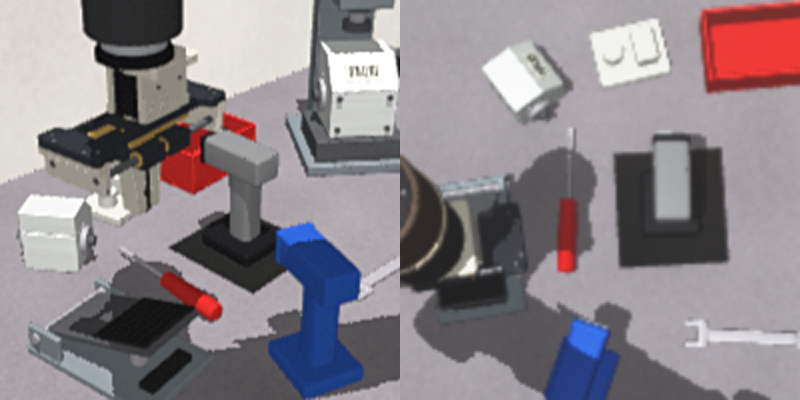

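The scanner (side crop (240,180)) stands upright on its mat and the housing is in place; the gripper is above the pedal. Press.

```bash
python3 -m inch '{"linear":[[-0.1,0,2],[-0.1,0,5],[-0.1,0,8],[-0.1,0,10],[-0.1,0,11],[-0.1,0,11.5],[-0.1,0,12],[-0.1,0,12.5],[-0.1,0,13],[-0.1,0,13]],"turn":[[0,0,0],[0,0,0],[0,0,0],[0,0,0],[0,0,0],[0,0,0],[0,0,0],[0,0,0],[0,0,0],[0,0,0]]}'; python3 -m inch '{"linear":[[0,0,0.5],[0,0,1],[0,0,1.4],[0,0,1.8],[0,0,2.1],[0,0,2.1]],"turn":[[0,0,0],[0,0,0],[0,0,0],[0,0,0],[0,0,0],[0,0,0]]}'; python3 go.py 440 275 40 99.5
```

```text
time: 15.1
ee_pos: [438.5, 274.4, 65.2]
tcp_rot: [0.26, -3.131, 0.0]
wrist_force: [-0.7, 0.7, 0.5]
width: 0.007
time: 15.7
ee_pos: [438.5, 274.4, 44.3]
tcp_rot: [0.26, -3.13, 0.001]
wrist_force: [-2.6, -0.9, 6.4]
width: 0.005
t 15.7 pos [438.5 274.4  44.3] F [-2.6 -0.9  6.4] w 0.005 
lin [-0.16, 0.04, 0.43] turn [-0.02, -0.02, -0.0] mm 4.605431575867781 q [ 0.94  0.26 -0.53 -0.   -0.77 -2.34]
```

```bash
python3 -m inch '{"linear":[[0,0,0.2],[0,0,0.4],[0,0,0.4]],"turn":[[0,0,0],[0,0,0],[0,0,0]]}'; python3 -m inch '{"linear":[[0,0,0.1],[0,0,0.2],[0,0,0.2]],"turn":[[0,0,0],[0,0,0],[0,0,0]]}'
python3 - <<'E'
from bench import *
import cv2
f=cv2.cvtColor(camera('side')['frame'],cv2.COLOR_RGB2BGR)[200:350,190:340];cv2.imwrite('pics/dn.png',cv2.resize(f,(600,600),interpolation=cv2.INTER_CUBIC))
E
```

```text
time: 16.0
ee_pos: [438.4, 274.3, 40.5]
tcp_rot: [0.26, -3.13, 0.001]
wrist_force: [-3.4, -0.7, 6.8]
width: 0.006
time: 16.3
ee_pos: [438.3, 274.3, 38.6]
tcp_rot: [0.26, -3.13, 0.001]
wrist_force: [-3.7, -1.1, 7.8]
width: 0.005
```

View pics/dn.png

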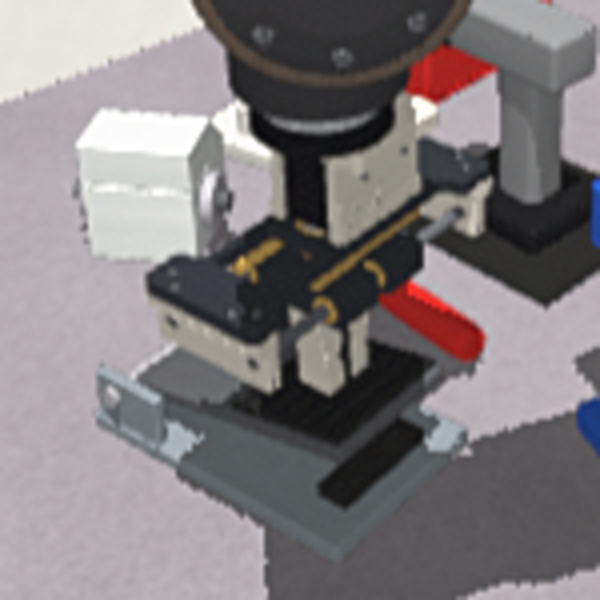

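The fingers are on the tread (crop (325,385)), plate still slightly above the rubber stop (370,465); press on until the force jumps.

```bash
python3 -m inch '{"linear":[[0,0,0.1],[0,0,0.2],[0,0,0.2]],"turn":[[0,0,0],[0,0,0],[0,0,0]]}'; python3 -m inch '{"linear":[[0,0,0.1],[0,0,0.2],[0,0,0.2]],"turn":[[0,0,0],[0,0,0],[0,0,0]]}'
```

```text
time: 16.65
ee_pos: [438.2, 274.3, 36.6]
tcp_rot: [0.26, -3.13, 0.001]
wrist_force: [-4.6, -1.3, 7.9]
width: 0.006
time: 16.95
ee_pos: [438.2, 274.2, 34.6]
tcp_rot: [0.26, -3.13, 0.001]
wrist_force: [-4.9, -0.9, 7.8]
width: 0.001
```

Run:
```python
from h import *
from bench import *
s=get_state();P=s['ee_pos'];print(P,s['wrist_force'],s['time'])
f=cv2.cvtColor(camera('side')['frame'],cv2.COLOR_RGB2BGR)[200:350,190:340];f=cv2.resize(f,(600,600),interpolation=cv2.INTER_CUBIC)
q=lambda X:tuple(int(v) for v in (proj('side',X)-[190,200])*4)
cv2.circle(f,q(P),4,(0,0,255),-1)
c=np.array([482,279.]);u=np.array([np.cos(.166),np.sin(.166)]);v=np.array([-u[1],u[0]])
h=c+75*u
for ang,col in((0.28,(0,255,0)),(0.0,(255,255,0))):
    t=0.28-ang
    for y in(-45,45):
        xy=h-165*np.cos(t)*u+v*y;cv2.circle(f,q([*xy,41+165*np.sin(t)]),3,col,-1)
cv2.imwrite('pics/dn2.png',f)
```

```text
[438.16722966 274.2173905   34.55123509] [-4.86529128 -0.93545431  7.78129663] 16.95
```

View pics/dn2.png

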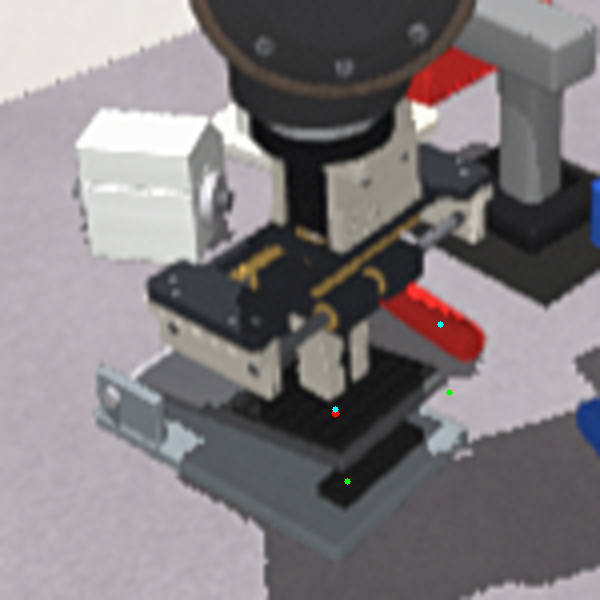

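The pedal tip (340,468) is still about 3 px above its level-plate prediction (347,481), so it needs ~7 mm more; the visible fingertips sit ~10 mm above the reported TCP. Continue in small steps.

```bash
python3 -m inch '{"linear":[[0,0,0.1],[0,0,0.2],[0,0,0.3],[0,0,0.3]],"turn":[[0,0,0],[0,0,0],[0,0,0],[0,0,0]]}'; python3 -m inch '{"linear":[[0,0,0.1],[0,0,0.2],[0,0,0.3],[0,0,0.3]],"turn":[[0,0,0],[0,0,0],[0,0,0],[0,0,0]]}'|grep -E 'ee|force'
```

```text
time: 17.4
ee_pos: [438.1, 274.1, 31.5]
tcp_rot: [0.26, -3.13, 0.001]
wrist_force: [-4.6, -0.2, 9.1]
width: 0.005
ee_pos: [437.9, 274.1, 28.5]
wrist_force: [-5.1, -1.2, 7.7]
```

```bash
python3 -m inch '{"linear":[[0,0,0.1],[0,0,0.2],[0,0,0.2]],"turn":[[0,0,0],[0,0,0],[0,0,0]]}'|grep -E 'ee|force'; python3 -m inch '{"linear":[[0,0,0.1],[0,0,0.2],[0,0,0.2]],"turn":[[0,0,0],[0,0,0],[0,0,0]]}'|grep -E 'ee|force';python3 - <<'E'
from bench import *
import cv2
f=cv2.cvtColor(camera('side')['frame'],cv2.COLOR_RGB2BGR)[200:350,190:340];f=cv2.resize(f,(600,600),interpolation=cv2.INTER_CUBIC)
cv2.circle(f,(347,481),3,(0,255,0),-1);cv2.circle(f,(449,392),3,(0,255,0),-1)
cv2.imwrite('pics/dn3.png',f)
E
```

```text
ee_pos: [437.9, 274.1, 26.5]
wrist_force: [-5.8, 0.6, 8.5]
ee_pos: [437.8, 274.0, 24.5]
wrist_force: [-6.3, -0.8, 8.9]
```

View pics/dn3.png

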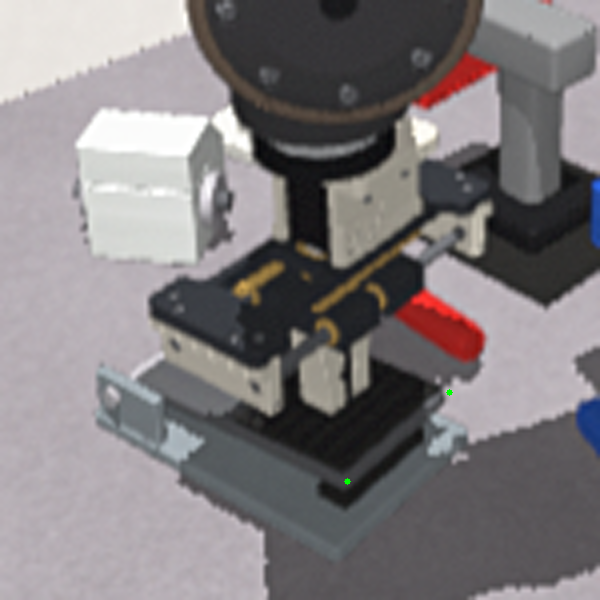

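Viewed 11: plate almost on the rubber stop, corner about (343,480) vs predicted (347,481). Continue until the force rises.

```bash
for i in 1; do python3 -m inch '{"linear":[[0,0,0.1],[0,0,0.2],[0,0,0.3],[0,0,0.3]],"turn":[[0,0,0],[0,0,0],[0,0,0],[0,0,0]]}'|grep -E 'ee|force'; done; python3 -m inch '{"linear":[[0,0,0.1],[0,0,0.2],[0,0,0.3],[0,0,0.3]],"turn":[[0,0,0],[0,0,0],[0,0,0],[0,0,0]]}'|grep -E 'time|ee|force'
```

```text
ee_pos: [437.7, 273.9, 21.5]
wrist_force: [-6.3, -1.0, 9.8]
time: 19.25
ee_pos: [437.5, 273.9, 18.4]
wrist_force: [-7.3, 0.3, 9.8]
```

```bash
cat > prof.py <<'E'
from bench import *
import cv2,sys
f=cv2.cvtColor(camera('side')['frame'],cv2.COLOR_RGB2BGR);cv2.imwrite('pics/%s.png'%sys.argv[1],f)
L=[cv2.imread('pics/side0.png')]+[cv2.resize(cv2.imread('pics/%s.png'%n),(150,150),interpolation=cv2.INTER_AREA) for n in('dn','dn2','dn3')]
L=[cv2.cvtColor(a if a.shape[0]==150 else a[200:350,190:340],cv2.COLOR_BGR2GRAY) for a in L+[f]]
for c in(78,81,95):
    print('col',c+190)
    for a in L:print(a[88 if c<90 else 80:130 if c<90 else 122,c].tolist())
E
python3 prof.py f1
```

```text
col 268
[38, 34, 32, 34, 39, 35, 32, 36, 39, 37, 32, 30, 36, 37, 35, 62, 94, 80, 64, 85, 116, 117, 114, 116, 108, 86, 76, 79, 81, 81, 79, 80, 81, 111, 156, 159, 158, 157, 155, 156, 155, 157]
[149, 150, 152, 151, 153, 154, 157, 156, 123, 53, 21, 21, 21, 17, 23, 26, 25, 22, 22, 25, 30, 46, 64, 65, 66, 77, 89, 92, 91, 90, 91, 92, 91, 88, 89, 89, 90, 90, 90, 89, 90, 90]
[150, 150, 152, 151, 152, 152, 154, 156, 157, 130, 63, 21, 20, 25, 22, 22, 23, 25, 23, 21, 22, 25, 38, 57, 66, 66, 71, 84, 92, 92, 90, 92, 92, 88, 90, 91, 90, 91, 90, 89, 90, 90]
[123, 150, 153, 151, 150, 150, 151, 152, 151, 152, 156, 159, 145, 97, 33, 20, 25, 28, 25, 23, 23, 26, 27, 24, 23, 28, 39, 59, 66, 65, 70, 84, 91, 90, 87, 89, 90, 91, 89, 90, 89, 90]
[67, 75, 117, 151, 153, 152, 151, 151, 151, 151, 152, 152, 156, 158, 148, 100, 29, 17, 25, 24, 25, 21, 23, 25, 27, 26, 25, 27, 33, 49, 68, 66, 67, 79, 89, 90, 91, 92, 90, 91, 90, 89]
col 271
[29, 34, 36, 32, 29, 36, 37, 35, 30, 35, 36, 37, 29, 32, 35, 35, 70, 92, 73, 64, 83, 109, 109, 109, 100, 81, 78, 80, 80, 81, 71, 46, 21, 20, 25, 28, 83, 141, 159, 155, 155, 157]
[
[... 884 characters left out ...]
, 23, 45, 110, 159, 162]
[93, 89, 89, 93, 93, 72, 31, 18, 19, 24, 24, 24, 22, 23, 25, 26, 23, 19, 22, 24, 26, 34, 49, 61, 64, 63, 59, 44, 29, 24, 24, 27, 25, 24, 28, 26, 26, 23, 33, 63, 88, 93]
[91, 90, 90, 92, 92, 91, 75, 42, 21, 17, 25, 27, 24, 22, 24, 24, 26, 26, 24, 22, 23, 24, 24, 30, 45, 59, 64, 63, 61, 50, 30, 25, 25, 27, 25, 26, 25, 25, 34, 64, 89, 93]
[76, 82, 92, 93, 91, 89, 89, 90, 91, 81, 51, 27, 22, 22, 21, 23, 27, 25, 24, 24, 25, 25, 26, 24, 20, 23, 26, 24, 26, 32, 48, 61, 64, 61, 50, 32, 23, 23, 35, 64, 89, 94]
[51, 65, 76, 84, 91, 93, 89, 89, 90, 93, 94, 80, 38, 24, 25, 20, 21, 23, 27, 26, 26, 23, 22, 23, 25, 27, 23, 23, 22, 26, 24, 25, 35, 49, 61, 63, 61, 48, 35, 62, 90, 92]
```

```bash
python3 -m inch '{"linear":[[0,0,0.1],[0,0,0.2],[0,0,0.3],[0,0,0.3]],"turn":[[0,0,0],[0,0,0],[0,0,0],[0,0,0]]}'|grep -E 'ee|force'; python3 -m inch '{"linear":[[0,0,0.1],[0,0,0.2],[0,0,0.3],[0,0,0.3]],"turn":[[0,0,0],[0,0,0],[0,0,0],[0,0,0]]}'|grep -E 'time|ee|force'; python3 prof.py f2|sed -n '13,20p' ; python3 go.py 440 275 40 99.5|tail -1
```

```text
ee_pos: [437.5, 273.9, 16.5]
wrist_force: [-13.0, -2.2, 21.4]
time: 20.1
ee_pos: [437.6, 273.9, 16.0]
wrist_force: [-23.5, -6.3, 51.7]
col 285
[144, 65, 30, 36, 32, 28, 36, 36, 34, 31, 35, 37, 37, 46, 77, 98, 92, 78, 69, 69, 79, 81, 80, 81, 83, 81, 74, 50, 27, 21, 22, 20, 20, 31, 39, 41, 31, 23, 45, 110, 159, 162]
[93, 89, 89, 93, 93, 72, 31, 18, 19, 24, 24, 24, 22, 23, 25, 26, 23, 19, 22, 24, 26, 34, 49, 61, 64, 63, 59, 44, 29, 24, 24, 27, 25, 24, 28, 26, 26, 23, 33, 63, 88, 93]
[91, 90, 90, 92, 92, 91, 75, 42, 21, 17, 25, 27, 24, 22, 24, 24, 26, 26, 24, 22, 23, 24, 24, 30, 45, 59, 64, 63, 61, 50, 30, 25, 25, 27, 25, 26, 25, 25, 34, 64, 89, 93]
[76, 82, 92, 93, 91, 89, 89, 90, 91, 81, 51, 27, 22, 22, 21, 23, 27, 25, 24, 24, 25, 25, 26, 24, 20, 23, 26, 24, 26, 32, 48, 61, 64, 61, 50, 32, 23, 23, 35, 64, 89, 94]
[90, 51, 61, 71, 82, 90, 92, 91, 90, 91, 94, 91, 78, 39, 25, 24, 24, 20, 26, 28, 25, 25, 23, 22, 26, 26, 24, 24, 24, 21, 24, 25, 26, 34, 49, 59, 62, 59, 52, 65, 88, 92]
lin [-0.26, 0.06, -2.4] turn [-0.04, -0.04, 0.06] mm 24.14787775354182 q [ 0.94  0.3  -0.56  0.   -0.7  -2.34]
```

Force jumped: the pedal is on its stop. Ease off slightly and hold for a second.

```bash
python3 -m inch '{"linear":[[0,0,-0.2],[0,0,-0.2],[0,0,-0.2],[0,0,-0.2],[0,0,-0.2],[0,0,-0.2],[0,0,-0.2],[0,0,-0.2],[0,0,-0.2],[0,0,-0.2]],"turn":[[0,0,0],[0,0,0],[0,0,0],[0,0,0],[0,0,0],[0,0,0],[0,0,0],[0,0,0],[0,0,0],[0,0,0]]}'|grep -E 'time|ee|force'; python3 prof.py f3|tail -1
```

```text
time: 21.15
ee_pos: [437.5, 273.9, 16.3]
wrist_force: [-15.7, -2.1, 31.4]
[51, 49, 60, 71, 81, 91, 91, 91, 90, 90, 94, 93, 79, 41, 22, 26, 21, 20, 25, 25, 26, 24, 23, 20, 23, 26, 26, 25, 25, 22, 23, 24, 24, 33, 49, 62, 63, 54, 47, 63, 90, 91]
```

Run:
```python
import cv2
from h import *
f=cv2.imread('pics/f3.png')[240:340,210:320]
f=cv2.resize(f,None,fx=5.4,fy=5.4,interpolation=cv2.INTER_CUBIC)
t=cv2.imread('pics/ped.png')
print(f.shape)
P=np.array([437.5,273.9,16.3])
for z,c in((16.3,(0,0,255)),(41,(0,255,0)),(82,(255,0,0))):
    q=(proj('side',[P[0],P[1],z])-[210,240])*5.4;cv2.circle(f,tuple(int(v) for v in q),4,c,-1)
cv2.imwrite('pics/hold.png',f)
```

```text
(540, 594, 3)
```

View pics/hold.png

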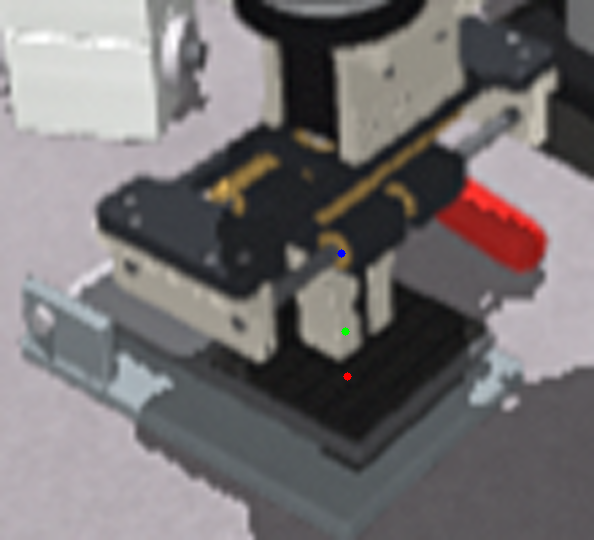

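The fingertips (345,355) are on the tread, the plate level and down on the stop; nothing else touches it. Raise.

```bash
python3 -m inch '{"linear":[[0,0,-1],[0,0,-2],[0,0,-3],[0,0,-4],[0,0,-5],[0,0,-7],[0,0,-10],[0,0,-13],[0,0,-16],[0,0,-18]],"turn":[[0,0,0],[0,0,0],[0,0,0],[0,0,0],[0,0,0],[0,0,0],[0,0,0],[0,0,0],[0,0,0],[0,0,0]]}'; python3 -m inch '{"linear":[[0,0,-2],[0,0,-2],[0,0,-2],[0,0,-2],[0,0,-2]],"turn":[[0,0,0],[0,0,0],[0,0,0],[0,0,0],[0,0,0]]}'; python3 prof.py end|sed -n '14p;18p'; python3 prof.py end
python3 - <<'E'
import cv2,numpy as np
from bench import *
from h import *
a=cv2.imread('pics/side0.png');b=cv2.imread('pics/end.png')
def m(f,x0,y0,x1,y1):return f[y0:y1,x0:x1]
for n,r in(('gearbox',(360,148,402,205)),('pedal',(213,270,312,338)),('press',(340,165,358,215)),('spare',(208,225,250,268)),('blue',(335,240,385,330))):
    p,q=m(a,*r),m(b,*r);g=lambda z:cv2.cvtColor(z,cv2.COLOR_BGR2GRAY).astype(np.float32)
    print(n,'meandiff',cv2.absdiff(p,q).mean().round(2),'shift',cv2.phaseCorrelate(g(p),g(q)))
t=camera('top')['frame'];cv2.imwrite('pics/endtop.png',t[:,:,::-1])
for nm,f in(('before',cv2.imread('pics/top0.png')),('after',t[:,:,::-1])):
    c=f[165:206,310:352].astype(int);g=((c.min(2)>80)&(np.ptp(c,axis=2)<14)).astype(np.uint8)
    n,l,st,ce=cv2.connectedComponentsWithStats(g)
    for i in range(1,n):
        if st[i,4]>150:print(nm,st[i].tolist(),plane('top',ce[i]+[310,165],164).round())
print(get_state()['wrist_force'],get_state()['time'])
E
```

```text
time: 22.2
ee_pos: [438.3, 274.4, 196.3]
tcp_rot: [0.26, -3.131, -0.001]
wrist_force: [-0.1, 0.9, -1.3]
width: 0.001
time: 22.7
ee_pos: [438.2, 274.0, 213.4]
tcp_rot: [0.26, -3.129, 0.002]
wrist_force: [0.0, -0.5, 0.5]
width: 0.005
[144, 65, 30, 36, 32, 28, 36, 36, 34, 31, 35, 37, 37, 46, 77, 98, 92, 78, 69, 69, 79, 81, 80, 81, 83, 81, 74, 50, 27, 21, 22, 20, 20, 31, 39, 41, 31, 23, 45, 110, 159, 162]
[73, 35, 18, 24, 22, 18, 21, 23, 22, 18, 22, 25, 26, 30, 46, 58, 58, 58, 59, 70, 84, 85, 85, 86, 88, 87, 79, 51, 27, 21, 25, 24, 20, 23, 26, 24, 20, 23, 29, 61, 85, 87]
col 268
[38, 34, 32, 34, 39, 35, 32, 36, 39, 37, 32, 30, 36, 37, 35, 62, 94, 80, 64, 85, 116, 117, 114, 116, 108, 86, 76, 79, 81, 81, 79, 80, 81, 111, 156, 159, 158, 157, 155, 156, 155, 157]
[149, 150, 152, 151, 153, 154, 157, 156, 123, 53, 21, 21, 21, 17, 23, 26, 25, 22, 22, 25, 30, 46, 64, 65, 66, 77, 89, 92, 91, 90, 91, 92, 91, 88, 89, 89, 90, 90, 90, 89, 90, 90]
[150, 150, 152, 151, 152, 152, 154, 156, 157, 130, 63, 21, 20, 25, 22, 22, 23, 25, 23, 21, 22, 25, 38, 57, 66, 66, 71, 84, 92, 92, 90, 92, 92, 88, 90, 91, 90
[... 2031 characters left out ...]
8, 59, 57, 58, 71, 84, 86, 85, 87, 88, 88, 77, 51, 28, 23, 23, 23, 22, 25, 25, 21, 21, 23, 31, 61, 84, 86]
gearbox meandiff 7.09 shift ((0.5048357823511118, -0.012355498985051838), 0.9929143846476519)
pedal meandiff 24.1 shift ((-0.04158050495608023, -0.017162437761477634), 0.5304504889912075)
press meandiff 7.64 shift ((0.00948457982354256, -0.004243252627670557), 1.0151976272794936)
spare meandiff 9.0 shift ((0.49049044163610844, 0.487994793763761), 0.9893395028290926)
blue meandiff 25.42 shift ((-0.20009339760129663, -0.056763016554903345), 0.7124096069335938)
before [0, 0, 42, 41, 878] [577.  18. 164.]
after [0, 0, 42, 41, 907] [576.  18. 164.]
[-0.1235754  -0.18614654  0.86510142] 22.85
```

```bash
python3 -c "
from bench import *
print(close_job())"
```

```text
the job is handed in; nothing more can be done
None
```

The whole sequence is done and handed in at about 23 s of the 58 s allowed; handing in reports no verdict.

- **Scan:** I held the scanner upright and square to the housing label for over 1 s. By my measurements the label was 100 mm ahead of the window and less than 1 mm off sideways and in height. The label's position is camera-measured, good to a few mm.
- **Scanner back:** I lowered it until it touched the mat (about 8 N) and released it. A picture afterwards showed it upright near the middle of its mat.
- **Pedal:** I pressed it with closed fingers until the force jumped to about 52 N. I eased back to about 31 N and held it there for 1 s; a picture showed the plate level on its stop. After I raised the arm, the pedal's edges were back on the same picture rows as at the start.
- **At hand-in:** the arm was clear, with under 1 N at the wrist. The side picture showed no sign that the housing, press or spare housing had moved.

**Checks that disagreed or failed:**
- The pedal reached its stop at a reported fingertip height of 16 mm, where about 41 mm was expected. The fingertips also looked higher in the pictures than reported. I went by the force jump and the pictures, and did not find the cause.
- The last automatic check of the scanner's position from above failed because its mask picked up the background. Its placing therefore rests on the reported gripper position (about 543, 12 mm against the mat's 542, 12) and the earlier picture.
- The position comparison did not cover the screwdriver, wrench, fixture block, mug or bin.

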